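# Turn three cakes over into a matching tray

## Task

Turn the three pale cakes over into the empty long tray. Lay the long empty tray, face-down as it is, squarely over the full tray in the turn-over cradle, swing the hinged strap over it and tip the swing bolt up into the slot in the strap's end, then swing the loaded leaf over by its handle until it lies fully down on the other side, and leave it there, still strapped and bolted. Do not spill a cake, and leave the short tray where it lies.

Things in the scene. Friction and masses are not known exactly. Their poses are not given: they have to be found in the camera images.
- spine (a point): Middle of the spine, the steel rod 70 mm above the bench on which the turn-over cradle's leaf swings. x runs along the rod, away from the robot (up to 9 degrees off), y level to the loaded side (robot's left), z up; it does not turn with the leaf. The coordinates (x, y, z) in mm in the other entries are in this frame, with the leaf at 0.
- turner: Turn-over cradle, fixed on the bench: aluminium base plate, 228 (x) by 345 mm (y), two stanchions 104 to 112 mm either side of its middle that carry the spine, rubber-topped rest posts left and right. Origin on the bench under the middle of the spine, axes as the spine's.
- leaf (a joint): Hinge of the leaf about the spine, rad. 0: lying on the left (+y), loaded, as at the start; pi/2 upright; pi: fully down on the right, its stop. Damped; swinging it over loaded takes about 5 N at the handle. Plate top at z -22; the full tray lies on it between end cheeks with 2 mm play, centred at (0, 90).
- nest (a point): Centre of the place on the leaf where the empty tray's centre comes, (0, 90, 11); turns with the leaf. End cheeks at x +-91 (up to z 6, flared to 15) and four side guides 2 mm off the tray's long sides at x +-58 to 78 (up to z 8, flared to 16) lead it in. The middle of the long sides is free: nothing above z -10 for 30 mm either side of the tray.
- handle (a point): Middle of the leaf's handle: a steel bow on the leaf's free edge, its far half. The grip is a round bar, 12 mm thick, parallel to the spine from x 36 to 92, its middle at (64, 200, 0) with the leaf at 0, 52 mm clear of the plate's edge; it moves with the leaf on a circle of 200 mm radius about the spine.
- strap (a joint): Hinge of the steel strap on the leaf, rad, axis along x at (0, 18, 29). 0: shut, level across the trays (its stop; its rubber pad then just clears the laid-on tray). It starts open at 1.8 to 2.3, leaning back over the spine. Stiff: it stays where it is left; 1 N at its end moves it. Bracket at y 10 to 26.
- strap_end (a point): Free end of the strap, mid-thickness, 149 mm from its hinge. The strap is 24 mm wide, 6 mm thick; its last 27 mm is a fork with an 11 mm slot open at the end. Shut, the end is at (0, 167, 29) and the top face at z 32. A rubber-faced pad, 110 x 36 mm, 54 to 90 mm from the hinge, lies under it.
- swing_bolt (a joint): Hinge of the swing bolt on the leaf's free edge, rad, axis along x at (0, 152, -25). 0: upright, in the strap's slot (its stop). It starts tipped 0.5 to 0.9 outward, away from the spine (+y). Lightly stiff: it stays where it is left; 1 N at the knob moves it.
- bolt_knob (a point): Centre of the swing bolt's black knob (23 mm across, 20 mm high), 70 mm from the bolt's hinge on an 8 mm shank. Strap shut and bolt upright, it is at (0, 152, 45), the knob's underside 3 mm above the fork, and keeps the strap shut.
- full_tray_mid (a point): Full tray: white, 178 x 60 x 22 mm, three round pockets (53 mm wide, 18.5 deep, 57 mm apart along its x), loose in the leaf, face up, x along the spine, rim level with the spine axis. This is its centre, half-way up; z points out of the pockets.
- empty_tray_mid (a point): Empty long tray, like the full one: 178 x 60 x 22 mm, 0.1 to 0.16 kg, face-down on the bench left or right of the cradle, its flat back with three dark vent dots on top. Its centre, 11 mm above the bench; x along its length, z out of the pockets (down at the start). Laid on, rim on rim, its centre is 22 mm above the full tray's, length along the spine, either way round.
- short_tray_mid (a point): Short tray: like the long one but 121 mm long with two pockets, face-down on the other side of the cradle. This is its centre. It does not match and stays where it is.
- cake_0_mid (a point): Pale round cake in the near pocket of the full tray, about 48 mm across and 36 mm high, so it stands about 17 mm above the tray's rim; 50 g. This is its centre.
- pocket_0 (a point): Middle of the floor of the near pocket of the full tray, 3.5 mm above the tray's underside.
- cake_1_mid (a point): Pale round cake in the middle pocket of the full tray, about 48 mm across and 36 mm high, so it stands about 17 mm above the tray's rim; 50 g. This is its centre.
- pocket_1 (a point): Middle of the floor of the middle pocket of the full tray, 3.5 mm above the tray's underside.
- cake_2_mid (a point): Pale round cake in the far pocket of the full tray, about 48 mm across and 36 mm high, so it stands about 17 mm above the tray's rim; 50 g. This is its centre.
- pocket_2 (a point): Middle of the floor of the far pocket of the full tray, 3.5 mm above the tray's underside.
Things that resemble listed ones, but are neither listed nor needed, are in the scene too. What is shaped like the part that bears cake_0_mid but red or yellow is not meant.

How it is judged:
On the way, in this order (a step that is already met when the one before it is completed fails the run):
1. the empty long tray lies face-down, squarely and rim on rim, on the full tray in the leaf (z of empty_tray_mid in the frame of full_tray_mid between 0.018 and 0.026 m and horizontal distance between empty_tray_mid and full_tray_mid below 0.007 m and angle between the x axis of empty_tray_mid and the x axis of full_tray_mid, either way round below 0.06 rad and angle between empty_tray_mid's own z axis and vertical above 3.07 rad and value of joint leaf below 0.1 rad), for 0.2 s.
2. the strap is closed over the trays and the swing bolt stands in its slot, the leaf still on the left (value of joint strap below 0.06 rad and value of joint swing_bolt below 0.15 rad and value of joint leaf below 0.1 rad), for 0.2 s.
At the end, for the whole second after the job is handed in: Leaf fully down on the right (within 4 degrees), still; strap shut (3 degrees), bolt in its slot (9 degrees); long tray face up and level below, the old one face-down on it (centres within 7 mm, 3.5 degrees), each cake on its pocket's floor (4 mm) and within 10 mm of its middle (value of joint leaf above 3.07 rad and velocity of joint leaf between -0.05 and 0.05 rad/s and value of joint strap below 0.06 rad and value of joint swing_bolt below 0.15 rad and z of empty_tray_mid in the frame of full_tray_mid between 0.018 and 0.026 m and horizontal distance between empty_tray_mid and full_tray_mid below 0.007 m and angle between the x axis of empty_tray_mid and the x axis of full_tray_mid, either way round below 0.06 rad and angle between empty_tray_mid's own z axis and vertical below 0.08 rad and angle between full_tray_mid's own z axis and vertical above 3.06 rad and horizontal distance between cake_0_mid and pocket_0 below 0.01 m and z of cake_0_mid in the frame of empty_tray_mid between 0.004 and 0.0145 m and horizontal distance between cake_1_mid and pocket_1 below 0.01 m and z of cake_1_mid in the frame of empty_tray_mid between 0.004 and 0.0145 m and horizontal distance between cake_2_mid and pocket_2 below 0.01 m and z of cake_2_mid in the frame of empty_tray_mid between 0.004 and 0.0145 m); the robot touches nothing.
It fails at once if the near cake is spilled from its pocket (distance between cake_0_mid and pocket_0 above 0.045 m).
It fails at once if the middle cake is spilled from its pocket (distance between cake_1_mid and pocket_1 above 0.045 m).
It fails at once if the far cake is spilled from its pocket (distance between cake_2_mid and pocket_2 above 0.045 m).
It fails at once if the short tray is pushed away (distance of short_tray_mid from where it was at the start of the episode above 0.03 m).
It also fails if it takes over 67 s, if anything falls off the work surface, if the arm or the gripper's body presses on something with over 40 N, if the wrist force passes 120 N, or if a joint passes its speed limit or range.

## Robot

A 7-joint arm with a two-finger parallel gripper is mounted at the origin on a cart in front of the work surface, level with it; the furniture and walls round the work are solid. World frame = base frame: x ahead of the robot, y to its left, z up, the work surface at z = 0. Lengths are in m, angles in rad, forces in N, time in s.
With the tool pointing down it reaches from about 0.425 to 0.95 m from the base axis. Payload 16.7 kg.
Tool frame: the origin (TCP) lies at the very end of the fingers, on their centre line; the grasp point (between the pads) lies 19 mm behind it; z points along the fingers, y is the line along which they close (so a half turn about z gives the same grasp; the last joint's range is limited). The gripper opens to 94 mm and grips with 3 to 60 N. Pads are 16 mm wide; open, the fingers measure 119 mm over their backs; the gripper's body (75 mm by 177 mm) begins 78 mm behind the grasp point.
Start: joints at [-1.266, 0.426, 0.074, 1.606, -0.034, 1.111, -0.067], TCP at [0.296, 0.607, 0.205] pointing down, gripper open.
Joint ranges: [-2.85, 2.85], [-0.5, 2.14], [-1.23, 1.37], [0.21, 2.46], [-1.02, 4.16], [0.16, 2.05], [-2.73, 2.73]. Speed limits (rad/s): [1.89, 1.89, 2.39, 2.39, 3.01, 3.01, 3.01].

## Interface

Orientations are given as a unit quaternion [x, y, z, w].
In Python, from bench import env gives the robot as it stands. The module is installed in compiled form; this text tells all that it offers.
- The arm moves only by the shell command python3 -m inch 'ROWS' [FORCE]. ROWS is JSON, a list of rows, each a list of 3 entries, a list of its own where there are three numbers: the closure, from 0 (fully open) to 1 (shut), then the shift along the tool's x, y, z in units of 40 mm (1.0 is 40 mm), then the turn about the tool's z in units of 5 degrees (1.0 is 5 degrees). In form: [[grip, [x, y, z], twist], ...]. A call has exactly 10 rows; each row is the pose to reach, as a shift and turn from the pose commanded when the call began, along the tool's axes at that moment; what a row does not reach only later rows make up. A row lasts 1/10 s, in which the tool goes at most 50 mm and 8.59 degrees, less where a joint would pass 70% of its speed; a pose out of reach is approached as far as the arm can. A call with a gripper value outside its range is refused whole. The fingers move at their own pace and stop on an object; FORCE is the grip in N (left out, the last holds). Time passes only in rows, so rows that repeat a pose let the fingers close, or fill a call up. It gives the time, the measured TCP pose, the force, the opening and the grip force at its end, in the units of the state.
- env.read_state(): the state, without advancing time (a new reading comes with each control period).
- env.camera(name): name is "scene" or "top" or "wrist"; returns a dict with "frame" (400x640x3 uint8, blue, green, red), "K" (3x3 intrinsics, pixels), "pose" (4x4, takes a point from camera to world coordinates); the wrist camera has in their place "T_tool_cam" (4x4, takes a point from camera to tool coordinates, whose origin is the TCP and whose axes are the flange's). Camera axes: x right, y down, z forward; pixel columns grow to the right and rows downward; lengths in m; the calibration is good to about 2 mm. A picture is of the moment at which its call begins: read the wrist's pose just before it. There is no depth.
- env.close_job(): hands the job in; it is judged then, once.
Trained networks look in a picture, given as the dict that the camera call returned (one of the last four; its "shot" number tells which), for a name from the list of things; names that differ only in an ending like _2 or _b are one class to them, and where a whole thing is asked for, a point or a joint stands for the part that bears it (a point fixed in the world has none). Each returns a list of dicts, best first, with "score" (0 to 1); they miss things now and then, are a little off and sometimes report something else, mostly with a low value. They report only what shows in the picture. A call takes as long as a camera call. They do not tell look-alikes from the thing itself.
- env.boxes_of(name, picture): "point" ([column, row] in pixels, amid what is visible of it).
- env.cut_out(name, picture): "mask" (400x640 bool, what is visible of it) and "point" ([column, row] in pixels, amid what is visible of it).
- env.place_of(name, picture): "point" ([column, row] in pixels: a listed point, or the origin of a listed thing).
The state is a dict: "clock": time; "joint_pos": joint angles; "qd": joint speeds; "tau": joint torques, N m; "ee_pos": TCP position; "tool_rot": TCP orientation; "force": force on the tool from outside, world axes, zero at the start; "wrist_torque": the same for the moment, N m; "finger_gap": finger opening in m; "grasp_force": force on a finger pad.
Only numpy, scipy, OpenCV 4.12 (cv2) and the standard library are available. Lean on these libraries where they do the work, as an engineer would, in place of code of your own. Each camera call takes 0.05 s, during which the arm holds its last target. There are 200 camera calls.

## Working session

There is one attempt and no reset: what is moved stays moved. The work goes in short steps, Python scripts to look and compute and a shell command to move; the robot and the scene stay as the last step left them, time stands still between calls to the robot, and variables do not carry over. Pictures are saved under pics/ and viewed, at most 11 in all, crops included, and the job is handed in when it is done.

```bash
mkdir -p pics; cat > h.py <<'E'
import numpy as np, cv2
from bench import env
from scipy.spatial.transform import Rotation as R
def shot(n):
    s=env.read_state(); p=env.camera(n)
    if n=="wrist":
        T=np.eye(4);T[:3,:3]=R.from_quat(s["tool_rot"]).as_matrix();T[:3,3]=s["ee_pos"]
        p["P"]=T@p["T_tool_cam"]
    else: p["P"]=np.array(p["pose"])
    return p
def ray(p,uv):
    d=np.linalg.inv(p["K"])@np.array([uv[0],uv[1],1.]);d=p["P"][:3,:3]@d
    return p["P"][:3,3],d/np.linalg.norm(d)
def atz(p,uv,z):
    o,d=ray(p,uv);return o+d*(z-o[2])/d[2]
def tri(obs):
    A=np.zeros((3,3));b=np.zeros(3);rs=[ray(p,uv) for p,uv in obs]
    for o,d in rs:
        M=np.eye(3)-np.outer(d,d);A+=M;b+=M@o
    x=np.linalg.solve(A,b);return x,[float(np.linalg.norm(np.cross(x-o,d))) for o,d in rs]
def proj(p,X):
    c=np.linalg.inv(p["P"])@np.append(X,1);u=p["K"]@c[:3];return u[:2]/u[2]
E
python3 - <<'E'
from h import *
np.set_printoptions(precision=4,suppress=True)
ps={n:shot(n) for n in("scene","top","wrist")}
for n,p in ps.items():
    cv2.imwrite(f"pics/{n}0.png",p["frame"])
    print(n,p["P"][:3,3])
names="spine turner nest handle strap_end bolt_knob full_tray_mid empty_tray_mid short_tray_mid cake_0_mid cake_1_mid cake_2_mid".split()
for m in names:
    r={n:env.place_of(m,p)[:3] for n,p in ps.items()}
    for n in r: print(m,n,[(np.round(q["point"]).tolist(),round(q["score"],2)) for q in r[n]])
    if r["scene"] and r["top"]: print("   tri",tri([(ps[n],r[n][0]["point"]) for n in ("scene","top")]))
s=env.read_state();print(s["clock"],s["ee_pos"],R.from_quat(s["tool_rot"]).as_matrix(),s["finger_gap"])
E
```

```text
scene [-0.5788  0.5336  0.7108]
top [ 0.2674 -0.0315  1.1174]
wrist [0.231  0.6374 0.3832]
spine scene []
spine top [([329.0, 197.0], 0.75), ([249.0, 198.0], 0.38)]
spine wrist []
turner scene [([335.0, 229.0], 0.94)]
turner top [([325.0, 204.0], 0.76)]
turner wrist []
   tri (array([ 0.4592, -0.0518, -0.0107]), [0.0008228976134568842, 0.000822897613456941])
nest scene [([306.0, 210.0], 0.59)]
nest top [([291.0, 196.0], 0.97), ([250.0, 195.0], 0.26), ([294.0, 181.0], 0.21)]
nest wrist []
   tri (array([0.4605, 0.0382, 0.0761]), [0.0015443382180471469, 0.0015443382180471415])
handle scene [([262.0, 210.0], 0.97)]
handle top [([252.0, 176.0], 0.9)]
handle wrist []
   tri (array([0.5129, 0.1426, 0.0748]), [0.0013450788673461409, 0.0013450788673460853])
strap_end scene [([347.0, 143.0], 0.89), ([299.0, 205.0], 0.44)]
strap_end top [([347.0, 187.0], 0.89)]
strap_end wrist []
   tri (array([ 0.4571, -0.09  ,  0.2456]), [0.004585527288405058, 0.004585527288405025])
bolt_knob scene [([270.0, 211.0], 0.42)]
bolt_knob top [([251.0, 197.0], 0.58)]
bolt_knob wrist []
   tri (array([0.4532, 0.141
[... 878 characters left out ...]
ake_0_mid top [([225.0, 202.0], 0.81), ([291.0, 216.0], 0.68), ([240.0, 233.0], 0.67)]
cake_0_mid wrist []
   tri (array([0.3844, 0.1299, 0.1341]), [0.0760671813759146, 0.07606718137591464])
cake_1_mid scene [([306.0, 214.0], 0.67)]
cake_1_mid top [([293.0, 201.0], 0.64)]
cake_1_mid wrist []
   tri (array([0.4524, 0.0364, 0.0663]), [0.00439700594833172, 0.0043970059483317775])
cake_2_mid scene [([298.0, 203.0], 0.76)]
cake_2_mid top [([292.0, 179.0], 0.61)]
cake_2_mid wrist []
   tri (array([0.5092, 0.0389, 0.074 ]), [0.0010015406190388575, 0.0010015406190388974])
1.95 [0.2959 0.6067 0.2055] [[-0.8988  0.4384  0.    ]
 [ 0.4384  0.8988  0.0001]
 [ 0.      0.     -1.    ]] 0.09418719571129366
```

```bash
python3 - <<'E'
import cv2
a=cv2.imread("pics/scene0.png");b=cv2.imread("pics/top0.png")
cv2.imwrite("pics/a.png",cv2.resize(a[100:340,150:470],None,fx=2.5,fy=2.5,interpolation=3))
cv2.imwrite("pics/b.png",cv2.resize(b[100:340,150:470],None,fx=2.5,fy=2.5,interpolation=3))
E
```

```text
(no output)
```

View pics/a.png

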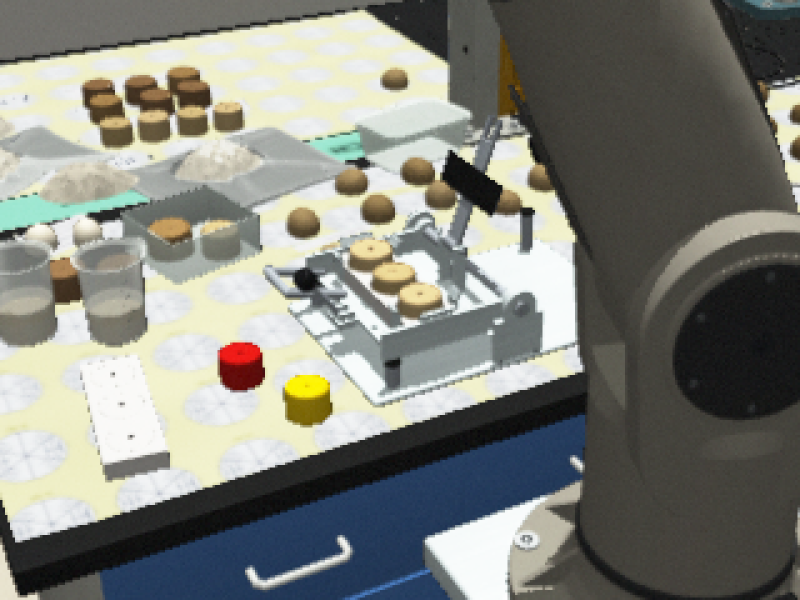

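View pics/b.png

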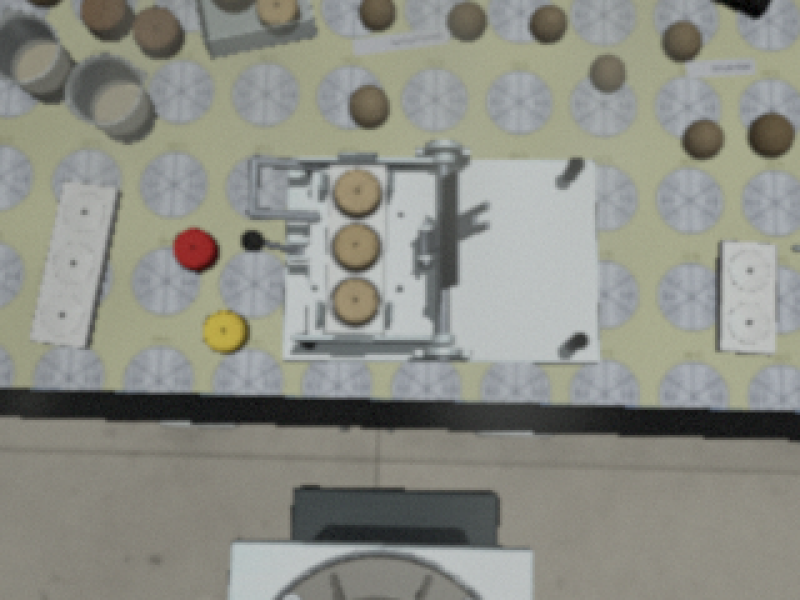

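The scene view (crop) shows the empty long tray at about (125,415), the cradle with three cakes around (393,275), and the strap open, leaning back at (475,180). The top view shows the tray at (75,265), the knob at (252,240) and the short tray at (748,295). I'll move the wrist over the long tray.

```bash
python3 -m inch '[[0,[-0.5,-0.3,0],-0.2],[0,[-1.3,-0.9,0],-0.5],[0,[-2.2,-1.5,0],-0.9],[0,[-3.1,-2.1,0],-1.3],[0,[-4.0,-2.7,0],-1.7],[0,[-4.9,-3.3,0],-2.1],[0,[-5.7,-3.9,0],-2.4],[0,[-6.3,-4.27,0],-2.5],[0,[-6.3,-4.27,0],-2.5],[0,[-6.3,-4.27,0],-2.5]]'
cat >> h.py <<'E'
def trayfit(p,m):
    c=max(cv2.findContours(m.astype(np.uint8),0,1)[0],key=cv2.contourArea)
    return cv2.minAreaRect(c),cv2.boxPoints(cv2.minAreaRect(c))
E
python3 - <<'E'
from h import *
np.set_printoptions(precision=4,suppress=True)
s=env.read_state();print(s["ee_pos"],R.from_quat(s["tool_rot"]).as_matrix())
p=shot("wrist");cv2.imwrite("pics/w1.png",p["frame"])
for q in env.place_of("empty_tray_mid",p)[:2]: print(q["point"],q["score"],atz(p,q["point"],.011))
for q in env.cut_out("empty_tray_mid",p)[:2]:
    r,b=trayfit(p,q["mask"]);print(q["score"],q["point"],r);print(np.array([atz(p,x,.022) for x in b]))
E
```

```text
clock: 2.95
ee_pos: [0.4478, 0.3425, 0.2057]
tool_rot: [0.118, 0.993, 0.0, 0.0]
force: [0.1, 0.6, 0.6]
finger_gap: 0.0934
grasp_force: 0.0
[0.4478 0.3425 0.2057] [[-0.972   0.2349  0.0001]
 [ 0.2349  0.972   0.0004]
 [-0.      0.0004 -1.    ]]
[314.8, 167.1] 0.56 [0.44   0.3457 0.011 ]
[48.5, 254.8] 0.45 [ 0.471  -0.0167  0.011 ]
0.82 [312.4, 161.1] ((311.4554443359375, 161.62393188476562), (151.71559143066406, 54.14567184448242), 83.23382568359375)
[[0.3442 0.3242 0.022 ]
 [0.3516 0.3832 0.022 ]
 [0.5286 0.3657 0.022 ]
 [0.5212 0.299  0.022 ]]
```

View pics/w1.png

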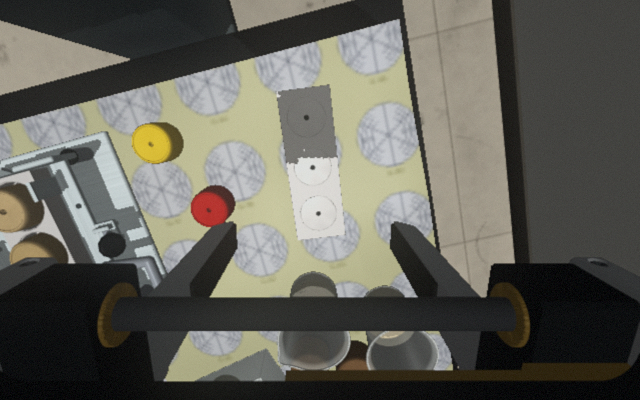

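The wrist view shows the tray at (312,162), half in shadow, with its dots at (306,118), (313,167) and (318,213). The knob is at (112,245) and the cradle is at the left edge.

```bash
python3 - <<'E'
from h import *
np.set_printoptions(precision=4,suppress=True)
p=shot("wrist");t=shot("top");print(p["P"],t["P"])
def dots(p,c):
    g=cv2.cvtColor(p["frame"],6).astype(float);o=[]
    for x,y in c:
        w=g[y-5:y+6,x-5:x+6];d=np.clip(w.mean()-8-w,0,None);yy,xx=np.mgrid[y-5:y+6,x-5:x+6];o.append(((d*xx).sum()/d.sum(),(d*yy).sum()/d.sum()))
    return o
a=dots(p,[(306,118),(313,167),(318,213)]);b=dots(t,[(184,185),(179,205),(175,226)][::-1])
print(a,b)
for u in a: print(atz(p,u,.022))
for u in b: print("top",atz(t,u,.022))
for u,v in zip(a,b): print(tri([(p,u),(t,v)]))
E
```

```text
[[ 0.2311  0.9417  0.2444  0.3767]
 [ 0.9729 -0.2237 -0.0579  0.3597]
 [ 0.0001  0.2512 -0.9679  0.3837]
 [ 0.      0.      0.      1.    ]] [[ 0.0286 -0.9814  0.1899  0.2674]
 [-0.9995 -0.0304 -0.0064 -0.0315]
 [ 0.0121 -0.1897 -0.9818  1.1174]
 [ 0.      0.      0.      1.    ]]
[(np.float64(305.157399290336), np.float64(118.2498538927155)), (np.float64(311.33231060267383), np.float64(168.1121725340348)), (np.float64(317.0529692205183), np.float64(214.15359266127075))] [(np.float64(174.40741721854306), np.float64(225.48432671081676)), (np.float64(177.39759834191577), np.float64(208.37450054486015)), (np.float64(183.210670176149), np.float64(184.31797934804615))]
[0.3807 0.3495 0.022 ]
[0.4374 0.3431 0.022 ]
[0.494  0.3367 0.022 ]
top [0.3823 0.3507 0.022 ]
top [0.4288 0.3471 0.022 ]
top [0.4956 0.3376 0.022 ]
(array([0.3813, 0.3494, 0.0259]), [0.0006638140451378514, 0.0006638140451377907])
(array([0.4312, 0.3434, 0.0339]), [0.004111323500766228, 0.0041113235007663035])
(array([0.4946, 0.3369, 0.0229]), [0.0008776781533799977, 0.0008776781533798951])
```

```bash
python3 -m inch '[[0,[0.13,-0.03,0.4],-0.7],[0,[0.26,-0.05,1.2],-1.43],[0,[0.26,-0.05,2.2],-1.43],[0,[0.26,-0.05,3.2],-1.43],[0,[0.26,-0.05,4.0],-1.43],[0,[0.26,-0.05,4.6],-1.43],[0,[0.26,-0.05,4.9],-1.43],[0,[0.26,-0.05,5.02],-1.43],[0,[0.26,-0.05,5.02],-1.43],[0.3,[0.26,-0.05,5.02],-1.43]]' 25
python3 -m inch '[[1,[0,0,0],0],[1,[0,0,0],0],[1,[0,0,0],0],[1,[0,0,0],0],[1,[0,0,0],0],[1,[0,0,-0.3],0],[1,[0,0,-1],0],[1,[0,0,-1.9],0],[1,[0,0,-2.8],0],[1,[0,0,-3.5],0]]' 25
```

```text
clock: 4.2
ee_pos: [0.4374, 0.3437, 0.0057]
tool_rot: [0.055, 0.998, 0.001, 0.0]
force: [0.5, -0.3, -0.2]
finger_gap: 0.0889
grasp_force: 0.0
clock: 5.2
ee_pos: [0.4371, 0.3432, 0.1475]
tool_rot: [0.056, 0.998, 0.001, 0.0]
force: [1.0, 0.1, -1.3]
finger_gap: 0.0599
grasp_force: 25.0
```

```bash
python3 -m inch '[[1,[0,-0.2,-0.6],0],[1,[-0.1,-0.8,-1.3],0],[1,[-0.2,-1.6,-2.0],0],[1,[-0.3,-2.4,-2.7],0],[1,[-0.4,-3.1,-3.2],0],[1,[-0.45,-3.8,-3.5],0],[1,[-0.47,-4.2,-3.5],0],[1,[-0.47,-4.2,-3.5],0],[1,[-0.47,-4.2,-3.5],0],[1,[-0.47,-4.2,-3.5],0]]'
cat > m.py <<'E'
from h import *
np.set_printoptions(precision=4,suppress=True)
import sys
s=env.read_state();print(s["clock"],s["ee_pos"],R.from_quat(s["tool_rot"]).as_euler("zyx",degrees=True))
p=shot("wrist");cv2.imwrite(f"pics/{sys.argv[1]}.png",p["frame"])
for m,z in dict(nest=.081,full_tray_mid=.059,spine=.07,turner=0,handle=.07,bolt_knob=.1,strap_end=.23,cake_0_mid=.0735,cake_1_mid=.0735,cake_2_mid=.0735).items():
    for q in env.place_of(m,p)[:2]:
        if q["score"]>.4: print(m,np.round(q["point"]),round(q["score"],2),atz(p,q["point"],z))
E
python3 m.py w2
```

```text
clock: 6.2
ee_pos: [0.4367, 0.1751, 0.284]
tool_rot: [0.055, 0.999, -0.0, -0.0]
force: [-0.3, 0.4, -1.9]
finger_gap: 0.0596
grasp_force: 25.0
6.2 [0.4367 0.1751 0.284 ] [-173.7245   -0.0572  179.9659]
full_tray_mid [207. 194.] 0.68 [0.4537 0.0296 0.059 ]
spine [139. 205.] 0.93 [ 0.4569 -0.0571  0.07  ]
spine [204. 152.] 0.68 [0.397  0.0413 0.07  ]
turner [166. 191.] 0.58 [ 0.456  -0.0531  0.    ]
cake_0_mid [197. 153.] 0.88 [0.397  0.0332 0.0735]
cake_1_mid [213. 199.] 0.72 [0.4578 0.0418 0.0735]
cake_2_mid [221. 240.] 0.81 [0.5144 0.0415 0.0735]
```

View pics/w2.png

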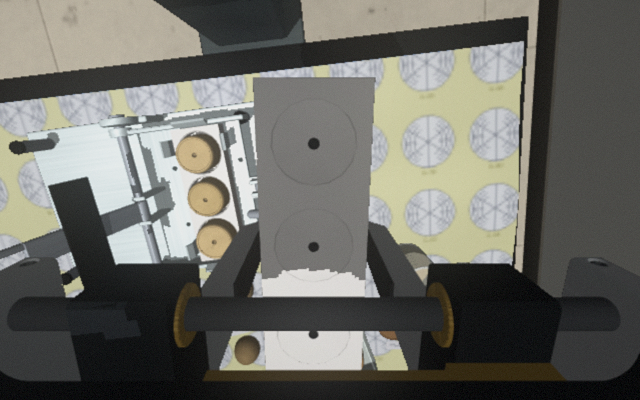

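The tray is held straight in the fingers. The cradle is in the left part of the image, with cakes at (197,153), (208,197) and (216,240) and the rod from (122,135) to (152,262). I'll enlarge it to pick exact features.

```bash
python3 - <<'E'
import cv2
a=cv2.imread("pics/w2.png")
cv2.imwrite("pics/w2c.png",cv2.resize(a[100:275,95:265],None,fx=3.4,fy=3.4,interpolation=3))
E
```

```text
(no output)
```

View pics/w2c.png

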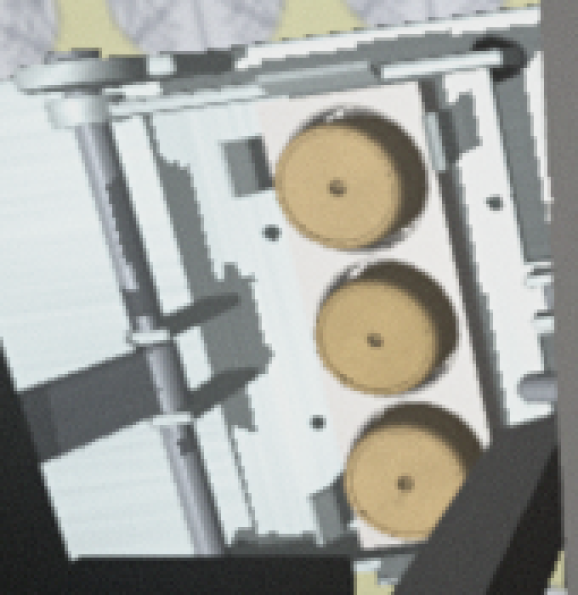

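The crop shows the cake centre dots at (338,188), (375,341) and (405,484), the rod axis from (95,130) to (207,540), and the tray's outer edge from (421,85) to (490,405).

```bash
cat > fit.py <<'E'
from h import *
np.set_printoptions(precision=4,suppress=True)
p=shot("wrist")
f=lambda x,y:(95+(x+.5)/3.4-.5,100+(y+.5)/3.4-.5)
c=np.array([atz(p,f(*u),.087) for u in[(338,188),(375,341),(405,484)]]);print("cakes",c, c.mean(0))
e=np.array([atz(p,f(*u),.07) for u in[(421,85),(445,190),(468,290),(490,405)]]);print("tray edge",e)
r=np.array([atz(p,f(*u),.07) for u in[(95,130),(125,243),(207,540)]]);print("rod",r)
h=np.array([atz(p,f(*u),.076) for u in[(148,337),(172,416)]]);print("lugs",h)
yaw=lambda a:np.degrees(np.arctan2(*(a[-1]-a[0])[[1,0]]))
print(yaw(c),yaw(e),yaw(r))
q=shot("top");s=shot("scene")
for n,g in(("top",[(291.5,216),(293,201)]),):
    pass
for k in("handle","bolt_knob"):
    a=env.place_of(k,q)[0]["point"];b=env.place_of(k,s)[0]["point"];print(k,tri([(q,a),(s,b)]),atz(q,a,.07))
E
python3 fit.py
```

```text
cakes [[0.3987 0.0334 0.087 ]
 [0.4555 0.0354 0.087 ]
 [0.5123 0.0356 0.087 ]] [0.4555 0.0348 0.087 ]
tray edge [[0.367  0.0641 0.07  ]
 [0.4053 0.0659 0.07  ]
 [0.4437 0.0677 0.07  ]
 [0.49   0.0682 0.07  ]]
rod [[ 0.3697 -0.057   0.07  ]
 [ 0.4118 -0.0568  0.07  ]
 [ 0.5341 -0.0549  0.07  ]]
lugs [[ 0.4472 -0.0537  0.076 ]
 [ 0.479  -0.0524  0.076 ]]
1.131297741260323 1.9262216494275881 0.7431713457662258
handle (array([0.5229, 0.1453, 0.0655]), [0.006954475838535865, 0.006954475838535833]) [0.5183 0.1383 0.07  ]
bolt_knob (array([0.4589, 0.1451, 0.0877]), [0.0036743556252737787, 0.003674355625273876]) [0.4603 0.1447 0.07  ]
```

```bash
python3 - <<'E'
from h import *
np.set_printoptions(precision=4,suppress=True)
s=env.read_state();p=shot("wrist");T=R.from_quat(s["tool_rot"]).as_matrix()
for u in [(313.5,143),(313.5,247),(313.5,334)]:
    x=atz(p,u,s["ee_pos"][2]+.0163);print(T.T@(x-s["ee_pos"]))
t=np.array([.4555,.0350,.150]);print((T.T@(t-s["ee_pos"]))/.04)
a=[(shot(n)) for n in("top","scene")]
print([(q["point"],q["score"]) for p2 in a+[p] for q in env.place_of("strap_end",p2)[:1]])
print(tri([(p2,env.place_of("strap_end",p2)[0]["point"]) for p2 in a]))
E
```

```text
[ 0.0569 -0.0007 -0.0163]
[-0.0008 -0.0006 -0.0163]
[-0.0577 -0.0006 -0.0163]
[-0.8436 -3.4048  3.3672]
[([345.4, 183.7], 0.62), ([348.2, 143.6], 0.58)]
(array([ 0.4621, -0.0907,  0.2424]), [5.5133371981073496e-05, 5.513337198097706e-05])
```

```bash
python3 -m inch '[[1,[-0.1,-0.4,0.2],-0.2],[1,[-0.25,-1.1,0.6],-0.5],[1,[-0.4,-1.8,1.1],-0.8],[1,[-0.6,-2.5,1.7],-1.1],[1,[-0.75,-3.0,2.3],-1.3],[1,[-0.82,-3.3,2.8],-1.5],[1,[-0.84,-3.4,3.1],-1.5],[1,[-0.84,-3.4,3.2],-1.5],[1,[-0.84,-3.4,3.2],-1.5],[1,[-0.84,-3.4,3.2],-1.5]]'
python3 m.py w3
```

```text
clock: 8.5
ee_pos: [0.4558, 0.0361, 0.1574]
tool_rot: [-0.01, 1.0, 0.0, 0.0]
force: [0.3, 0.0, -1.6]
finger_gap: 0.0596
grasp_force: 25.0
8.5 [0.4558 0.0361 0.1574] [ 178.8092    0.0497 -179.9766]
spine [209. 195.] 0.84 [ 0.4556 -0.0559  0.07  ]
turner [236. 178.] 0.76 [ 0.4547 -0.0491  0.    ]
handle [427. 262.] 0.84 [0.5155 0.1423 0.07  ]
bolt_knob [445. 202.] 0.64 [0.4494 0.1381 0.1   ]
cake_0_mid [481. 188.] 0.91 [0.4434 0.1797 0.0735]
```

View pics/w3.png

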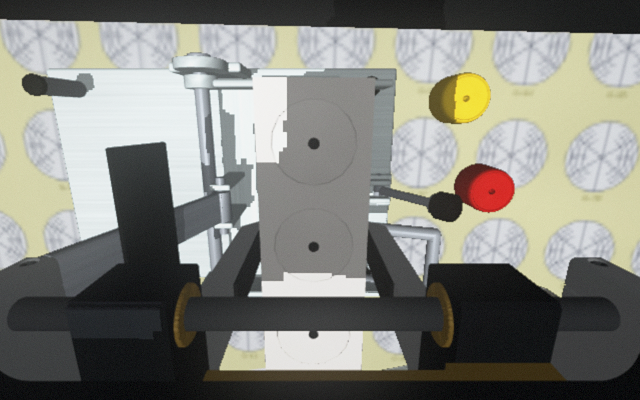

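The tray hovers over the nest. The rod runs from (202,90) to (213,260), the knob is at (445,205) and the handle at (430,255), all matching the fit. I'll lower it slowly.

```bash
python3 -m inch '[[1,[0.04,-0.02,0.3],0],[1,[0.04,-0.02,0.7],0],[1,[0.04,-0.02,1.1],0],[1,[0.04,-0.02,1.4],0],[1,[0.04,-0.02,1.6],0],[1,[0.04,-0.02,1.7],0],[1,[0.04,-0.02,1.78],0],[1,[0.04,-0.02,1.86],0],[1,[0.04,-0.02,1.93],0],[1,[0.04,-0.02,1.97],0]]' 15
python3 -c "
from h import *
s=env.read_state();print(s['ee_pos'],s['force'],s['wrist_torque'],s['finger_gap'])"
```

```text
clock: 10.05
ee_pos: [0.4539, 0.0344, 0.0779]
tool_rot: [-0.01, 1.0, 0.0, 0.0]
force: [0.0, 0.0, -1.5]
finger_gap: 0.0598
grasp_force: 15.0
[0.45391402 0.03440008 0.07787029] [ 0.02306911  0.02655471 -1.54331967] [ 0.01876443 -0.03964235  0.02560382] 0.059766095556856164
```

```bash
python3 -m inch '[[1,[0,0,0.03],0],[1,[0,0,0.06],0],[1,[0,0,0.07],0],[1,[0,0,0.07],0],[0.85,[0,0,0.07],0],[0.5,[0,0,0.07],0],[0,[0,0,0.07],0],[0,[0,0,0.07],0],[0,[0,0,0.07],0],[0,[0,0,0.07],0]]'
python3 -m inch '[[0,[0,0,-0.2],0],[0,[0,0,-0.6],0],[0,[0,0,-1.2],0],[0,[0,0,-2],0],[0,[0,0,-3],0],[0,[0,0,-3.8],0],[0,[0,0,-4.4],0],[0,[0,0,-4.6],0],[0,[0,0,-4.6],0],[0,[0,0,-4.6],0]]'
python3 m.py w4
```

```text
clock: 11.05
ee_pos: [0.4538, 0.0344, 0.0751]
tool_rot: [-0.01, 1.0, 0.0, 0.0]
force: [0.3, 0.2, -0.6]
finger_gap: 0.0883
grasp_force: 0.0
clock: 12.05
ee_pos: [0.4533, 0.0343, 0.2582]
tool_rot: [-0.01, 1.0, -0.0, -0.001]
force: [-0.8, -0.1, -1.3]
finger_gap: 0.0939
grasp_force: 0.0
12.05 [0.4533 0.0343 0.2582] [178.8557  -0.0595 179.9812]
spine [235. 176.] 0.66 [ 0.456  -0.0603  0.07  ]
turner [253. 164.] 0.9 [ 0.4531 -0.0509  0.    ]
handle [236. 178.] 0.64 [ 0.458  -0.0593  0.07  ]
handle [402. 224.] 0.57 [0.5128 0.1446 0.07  ]
bolt_knob [409. 177.] 0.71 [0.4474 0.1378 0.1   ]
strap_end [130. 226.] 0.83 [ 0.4611 -0.0947  0.23  ]
cake_0_mid [446. 174.] 0.91 [0.4478 0.1892 0.0735]
cake_0_mid [423. 109.] 0.77 [0.3742 0.1543 0.0735]
```

View pics/w4.png

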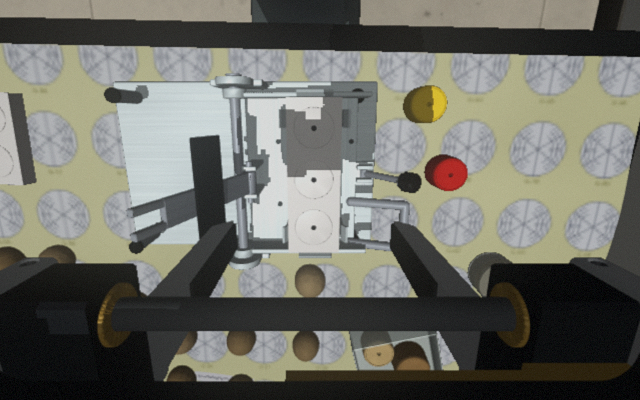

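The tray sits between the guides, with dots at (314,128), (314,180) and (314,228). The strap is at (190,195) and the knob at (409,182). I'll check the seating height and locate the strap end and knob.

```bash
python3 - <<'E'
from h import *
np.set_printoptions(precision=4,suppress=True)
p=shot("wrist");a=shot("scene");t=shot("top")
g=cv2.cvtColor(p["frame"],6).astype(float)
for x,y in[(314,128),(314,180),(314,228)]:
    w=g[y-5:y+6,x-5:x+6];d=np.clip(np.median(w)-20-w,0,None);yy,xx=np.mgrid[y-5:y+6,x-5:x+6];u=((d*xx).sum()/d.sum(),(d*yy).sum()/d.sum());print(u,atz(p,u,.092))
for k in("strap_end","bolt_knob"):
    o=[(q,env.place_of(k,q)[:1]) for q in(p,t,a)];print(k,[(r[0]["point"],r[0]["score"]) for q,r in o if r])
    o=[(q,r[0]["point"]) for q,r in o if r]
    if len(o)>1: print(tri(o))
s=env.read_state();print(s["ee_pos"],R.from_quat(s["tool_rot"]).as_matrix())
E
```

```text
(np.float64(313.3838630806846), np.float64(127.20782396088019)) [0.397  0.0324 0.092 ]
(np.float64(313.2134281903068), np.float64(178.94219653179192)) [0.454  0.0335 0.092 ]
(np.float64(313.13358778625957), np.float64(226.50872410032716)) [0.5109 0.0345 0.092 ]
strap_end [([130.9, 224.9], 0.77), ([344.2, 187.0], 0.74), ([347.9, 145.2], 0.83)]
(array([ 0.4561, -0.0876,  0.2407]), [0.0006116501133914826, 0.0012216562077802344, 0.001070829542973333])
bolt_knob [([408.5, 179.0], 0.8), ([316.3, 225.2], 0.68)]
(array([0.4123, 0.0914, 0.0943]), [0.05840899943718382, 0.05840899943718388])
[0.4538 0.0344 0.2591] [[-0.9998 -0.02   -0.    ]
 [-0.02    0.9998 -0.    ]
 [ 0.     -0.     -1.    ]]
```

```bash
python3 -m inch '[[0.5,[0,0,-0.4],0],[1,[0,-0.3,-0.75],0],[1,[0,-1.1,-0.8],0],[1,[0,-2.0,-0.8],0],[1,[0.02,-2.9,-0.8],0],[1,[0.02,-3.6,-0.8],0],[1,[0.02,-3.95,-0.6],0],[1,[0.02,-3.95,0.1],0],[1,[0.02,-3.95,0.8],0],[1,[0.02,-3.95,1.3],0]]'
python3 - <<'E'
from h import *
np.set_printoptions(precision=2,suppress=True)
s=env.read_state();e=np.array(s["ee_pos"]);T=R.from_quat(s["tool_rot"]).as_matrix();print(e,s["finger_gap"],s["force"])
n=np.array([np.cos(np.radians(1.06)),np.sin(np.radians(1.06)),0]);v=np.array([-n[1],n[0],0])
sp=np.array([.4557,-.0565,.07])
for th in np.radians([109,100,90,80,70,60,50,40,30,20,15,10,5,0]):
    c,q=np.cos(th),np.sin(th);w=sp+v*(.018+.115*c-.003*q-.0125)+np.array([0,0,.029+.115*q+.003*c])
    print(round(np.degrees(th)),T.T@(w-e)/.04)
E
```

```text
clock: 14.05
ee_pos: [0.4556, -0.1237, 0.2057]
tool_rot: [-0.01, 1.0, -0.0, -0.0]
force: [-0.5, -0.4, -0.7]
finger_gap: 0.0173
grasp_force: 0.0
[ 0.46 -0.12  0.21] 0.01734946925664209 [-0.49 -0.44 -0.68]
109 [-0.03  0.81 -0.03]
100 [-0.03  1.24 -0.15]
90 [-0.04  1.74 -0.21]
80 [-0.04  2.24 -0.18]
70 [-0.04  2.73 -0.06]
60 [-0.04  3.19  0.14]
50 [-0.04  3.61  0.42]
40 [-0.04  3.97  0.76]
30 [-0.04  4.27  1.16]
20 [-0.04  4.49  1.61]
15 [-0.04  4.58  1.85]
10 [-0.04  4.64  2.09]
5 [-0.04  4.67  2.34]
0 [-0.04  4.69  2.59]
```

```bash
python3 -m inch '[[1,[0,0.1,0],0],[1,[-0.02,0.4,-0.03],0],[1,[-0.03,0.8,-0.05],0],[1,[-0.03,1.2,-0.15],0],[1,[-0.04,1.6,-0.2],0],[1,[-0.04,2.0,-0.2],0],[1,[-0.04,2.4,-0.15],0],[1,[-0.04,2.8,-0.03],0],[1,[-0.04,3.19,0.14],0],[1,[-0.04,3.4,0.28],0]]'
python3 -m inch '[[1,[0,0.21,0.14],0],[1,[0,0.4,0.3],0],[1,[0,0.57,0.48],0],[1,[0,0.73,0.68],0],[1,[0,0.87,0.88],0],[1,[0,0.99,1.1],0],[1,[0,1.09,1.33],0],[1,[0,1.18,1.57],0],[1,[0,1.24,1.81],0],[1,[0,1.27,2.0],0]]'
python3 -c "
from h import *
t=shot('scene');cv2.imwrite('pics/s5.png',cv2.resize(t['frame'][120:280,220:430],None,fx=3.5,fy=3.5,interpolation=3))"
```

```text
clock: 15.05
ee_pos: [0.4556, 0.0138, 0.1968]
tool_rot: [-0.011, 1.0, 0.0, 0.001]
force: [0.7, -0.7, 1.2]
finger_gap: 0.0006
grasp_force: 0.4
clock: 16.05
ee_pos: [0.4538, 0.0633, 0.1149]
tool_rot: [-0.01, 1.0, -0.0, -0.0]
force: [1.0, 0.2, 0.7]
finger_gap: 0.0003
grasp_force: 0.3
```

View pics/s5.png

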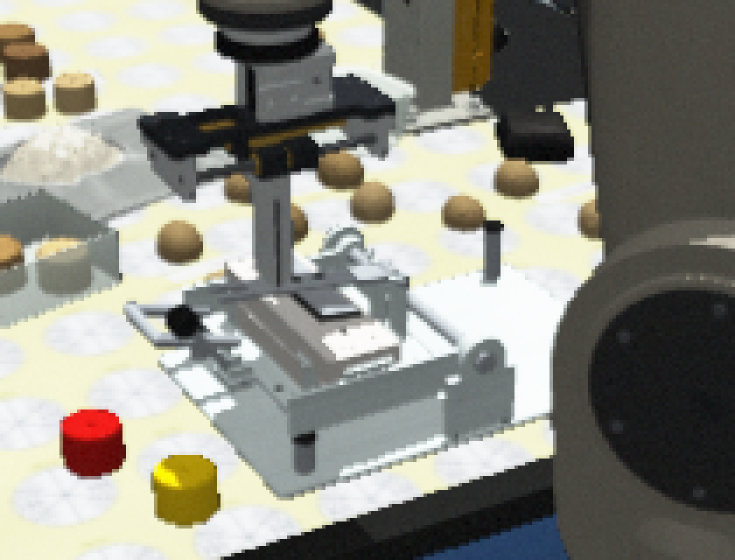

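The strap follows the fingers and is nearly shut at (270,285), with the knob still tipped out at (185,320). I'll press the strap home.

```bash
python3 -m inch '[[1,[0,0.01,0.08],0],[1,[0,0.02,0.16],0],[1,[0,0.02,0.24],0],[1,[0,0.02,0.29],0],[1,[0,0.02,0.32],0],[1,[0,0.02,0.34],0],[1,[0,0.02,0.36],0],[1,[0,0.02,0.38],0],[1,[0,0.02,0.38],0],[1,[0,0.02,0.38],0]]'
```

```text
clock: 17.1
ee_pos: [0.4543, 0.0641, 0.1015]
tool_rot: [-0.01, 1.0, 0.0, 0.0]
force: [-5.8, -1.4, 21.5]
finger_gap: 0.0005
grasp_force: 10.5
```

```bash
python3 -m inch '[[1,[0,0,-0.4],0],[1,[0,0.1,-1.2],0],[1,[0,0.7,-1.6],0],[1,[0,1.6,-1.6],0],[1,[0,2.4,-1.6],0],[1,[0,2.95,-1.6],0],[1,[0,3.02,-1.1],0],[1,[0,3.02,-0.5],0],[1,[0,3.02,0.1],0],[1,[0,3.02,0.28],0]]'
python3 -m inch '[[1,[0,-0.2,0],0],[1,[0,-0.4,0],0],[1,[0,-0.6,0],0],[1,[0,-0.8,0],0],[1,[0,-1.0,0],0],[1,[0,-1.2,0],0],[1,[0,-1.35,0],0],[1,[0,-1.5,0],0],[1,[0,-1.58,0],0],[1,[0,-1.62,0],0]]'
python3 -m inch '[[1,[0,-0.03,0],0],[1,[0,-0.06,0],0],[1,[0,-0.06,0],0],[1,[0,-0.06,0],0],[1,[0,-0.06,0],0],[1,[0,-0.06,0],0],[1,[0,-0.06,0],0],[1,[0,-0.06,0],0],[1,[0,-0.06,0],0],[1,[0,-0.06,0],0]]'
```

```text
clock: 18.1
ee_pos: [0.4505, 0.1842, 0.0877]
tool_rot: [-0.01, 1.0, -0.001, -0.001]
force: [0.7, -0.5, 0.2]
finger_gap: 0.0007
grasp_force: 0.0
clock: 19.1
ee_pos: [0.4531, 0.1239, 0.09]
tool_rot: [-0.011, 1.0, 0.002, 0.001]
force: [-4.2, 34.0, 1.2]
finger_gap: 0.0006
grasp_force: 16.8
clock: 20.1
ee_pos: [0.4532, 0.1236, 0.0902]
tool_rot: [-0.012, 1.0, 0.003, 0.001]
force: [-5.7, 39.1, 2.7]
finger_gap: 0.0005
grasp_force: 19.5
```

```bash
python3 -m inch '[[1,[0,0.2,0],0],[1,[0,0.35,0],0],[1,[0,0.35,-0.25],0],[1,[0,0.35,-0.46],0],[1,[0,0.2,-0.46],0],[1,[0,0.1,-0.46],0],[1,[0,0.03,-0.46],0],[1,[0,0,-0.46],0],[1,[0,-0.03,-0.46],0],[1,[0,-0.05,-0.46],0]]'
python3 -c "
from h import *
t=shot('scene');cv2.imwrite('pics/s6.png',cv2.resize(t['frame'][150:260,230:390],None,fx=4.5,fy=4.5,interpolation=3))"
```

```text
clock: 21.1
ee_pos: [0.4534, 0.1197, 0.1085]
tool_rot: [-0.011, 1.0, 0.003, 0.001]
force: [-5.1, 32.9, 5.1]
finger_gap: 0.0005
grasp_force: 16.3
```

View pics/s6.png

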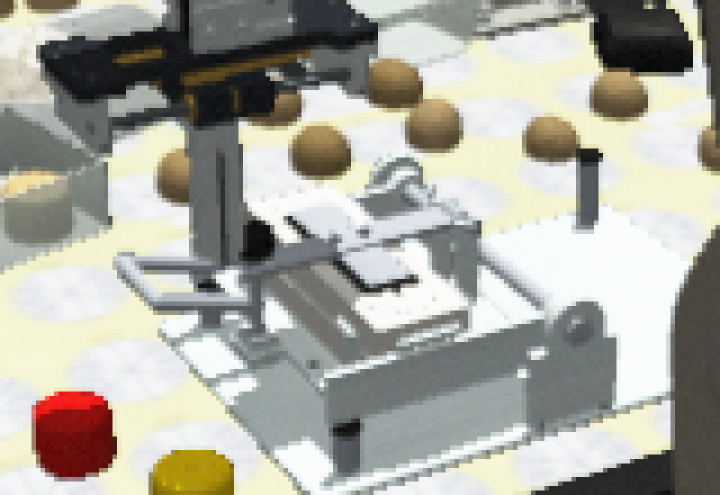

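The picture shows the strap shut across the trays at (340,240) and the knob upright at (258,240) over the fork. Next I grip the handle.

```bash
python3 -m inch '[[1,[0,0.3,0],0],[0.8,[0,0.5,-0.5],0],[0.5,[-0.3,0.59,-1.2],0],[0.5,[-0.9,0.59,-1.3],0],[0.5,[-1.4,0.59,-1.3],0],[0.5,[-1.58,0.59,-1.3],0],[0.5,[-1.58,0.59,-1.3],0],[0.5,[-1.58,0.59,-1.3],0],[0.5,[-1.58,0.59,-1.3],0],[0.5,[-1.58,0.59,-1.3],0]]' 12
python3 m.py w7
```

```text
clock: 22.15
ee_pos: [0.5151, 0.1404, 0.1599]
tool_rot: [-0.01, 1.0, 0.0, -0.0]
force: [0.7, 0.1, 0.2]
finger_gap: 0.0472
grasp_force: 0.0
22.15 [0.5151 0.1404 0.1599] [ 178.8398   -0.0193 -179.9958]
nest [188. 122.] 0.64 [0.4528 0.0381 0.081 ]
turner [132. 118.] 0.73 [ 0.4527 -0.0518  0.    ]
handle [319. 198.] 0.61 [0.5163 0.1445 0.07  ]
handle [276. 126.] 0.41 [0.4542 0.1072 0.07  ]
bolt_knob [254. 125.] 0.91 [0.4525 0.0946 0.1   ]
cake_0_mid [384. 125.] 0.81 [0.452  0.1971 0.0735]
cake_0_mid [253. 121.] 0.64 [0.4511 0.0884 0.0735]
```

View pics/w7.png

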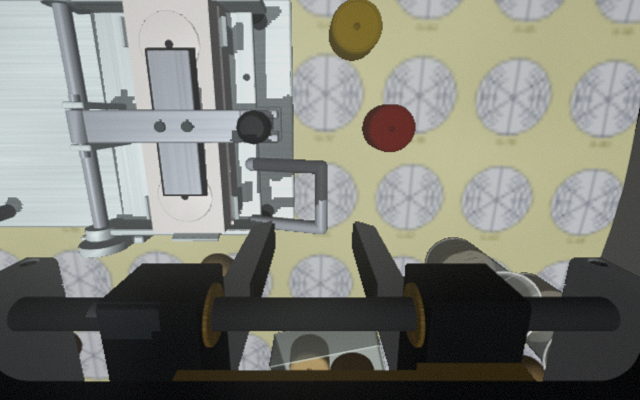

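The handle bow is at (321,195) and the knob (253,126) covers the fork end, so everything agrees. I'll descend and grip.

```bash
python3 -m inch '[[0.5,[-0.02,0.1,0.2],0],[0.5,[-0.03,0.1,0.8],0],[0.5,[-0.03,0.1,1.5],0],[0.5,[-0.03,0.1,2.2],0],[0.5,[-0.03,0.1,2.6],0],[0.5,[-0.03,0.1,2.7],0],[1,[-0.03,0.1,2.7],0],[1,[-0.03,0.1,2.7],0],[1,[-0.03,0.1,2.7],0],[1,[-0.03,0.1,2.7],0]]' 12
python3 - <<'E'
from h import *
np.set_printoptions(precision=2,suppress=True)
s=env.read_state();e=np.array(s["ee_pos"]);T=R.from_quat(s["tool_rot"]).as_matrix();print(np.round(e,4),s["finger_gap"],s["force"],s["grasp_force"])
n=np.array([np.cos(np.radians(1.06)),np.sin(np.radians(1.06)),0]);v=np.array([-n[1],n[0],0])
for th in range(0,181,6):
    c,q=np.cos(np.radians(th)),np.sin(np.radians(th));print(th,T.T@(v*.2*(c-1)+np.array([0,0,.2*q]))/.04)
E
```

```text
clock: 23.7
ee_pos: [0.5172, 0.1447, 0.0526]
tool_rot: [-0.01, 1.0, 0.0, 0.001]
force: [-0.5, -0.1, -0.0]
finger_gap: 0.0184
grasp_force: 0.0
[0.52 0.14 0.05] 0.018426660475965473 [-0.45 -0.07 -0.02] 0.0
0 [0. 0. 0.]
6 [-0.   -0.03 -0.52]
12 [-0.   -0.11 -1.04]
18 [-0.   -0.24 -1.55]
24 [-0.   -0.43 -2.03]
30 [-0.   -0.67 -2.5 ]
36 [-0.   -0.95 -2.94]
42 [-0.   -1.28 -3.35]
48 [-0.   -1.65 -3.72]
54 [-0.   -2.06 -4.05]
60 [-0.   -2.5  -4.33]
66 [-0.   -2.96 -4.57]
72 [-0.   -3.45 -4.76]
78 [ 0.   -3.96 -4.89]
84 [ 0.   -4.47 -4.98]
90 [ 0. -5. -5.]
96 [ 0.   -5.52 -4.98]
102 [ 0.   -6.04 -4.89]
108 [ 0.   -6.54 -4.76]
114 [ 0.01 -7.03 -4.57]
120 [ 0.01 -7.5  -4.33]
126 [ 0.01 -7.94 -4.05]
132 [ 0.01 -8.34 -3.72]
138 [ 0.01 -8.71 -3.35]
144 [ 0.01 -9.04 -2.94]
150 [ 0.01 -9.33 -2.51]
156 [ 0.01 -9.57 -2.04]
162 [ 0.01 -9.75 -1.55]
168 [ 0.01 -9.89 -1.05]
174 [ 0.01 -9.97 -0.53]
180 [  0.01 -10.    -0.01]
```

```bash
python3 -m inch '[[1,[0,0,0],0],[1,[0,0,0],0],[1,[0,0,0],0],[1,[0,0,0],0],[1,[0,0,0],0],[1,[0,0,-0.2],0],[1,[0,-0.03,-0.52],0],[1,[0,-0.11,-1.04],0],[1,[0,-0.24,-1.55],0],[1,[0,-0.43,-2.03],0]]' 25
```

```text
clock: 24.7
ee_pos: [0.5175, 0.1304, 0.1346]
tool_rot: [-0.011, 1.0, 0.002, 0.001]
force: [1.2, 14.4, -0.8]
finger_gap: 0.0111
grasp_force: 25.0
```

```bash
python3 -m inch '[[1,[0,-0.22,-0.47],0],[1,[0,-0.48,-0.91],0],[1,[0,-0.81,-1.32],0],[1,[0,-1.18,-1.69],0],[1,[0,-1.58,-2.02],0],[1,[0,-2.02,-2.3],0],[1,[0,-2.48,-2.54],0],[1,[0,-2.97,-2.73],0],[1,[0,-3.48,-2.86],0],[1,[0,-3.99,-2.95],0]]'
```

```text
clock: 25.7
ee_pos: [0.5212, -0.0316, 0.2534]
tool_rot: [-0.011, 1.0, 0.001, 0.002]
force: [-0.5, 3.8, 4.0]
finger_gap: 0.0111
grasp_force: 25.0
```

```bash
python3 -m inch '[[1,[0,-0.57,-0.02],0],[1,[0,-1.1,0],0],[1,[0,-1.62,0.09],0],[1,[0,-2.12,0.22],0],[1,[0,-2.61,0.41],0],[1,[0,-3.08,0.65],0],[1,[0,-3.52,0.93],0],[1,[0,-3.92,1.26],0],[1,[0,-4.27,1.63],0],[1,[0,-4.6,2.04],0]]'
```

```text
clock: 26.7
ee_pos: [0.5239, -0.2169, 0.1693]
tool_rot: [-0.01, 1.0, 0.0, 0.0]
force: [1.1, 4.1, -3.4]
finger_gap: 0.0114
grasp_force: 25.0
```

```bash
python3 -m inch '[[1,[0,-0.29,0.43],0],[1,[0,-0.53,0.9],0],[1,[0,-0.71,1.39],0],[1,[0,-0.85,1.89],0],[1,[0,-0.91,2.2],0],[1,[0,-0.94,2.45],0],[1,[0,-0.96,2.65],0],[1,[0,-0.97,2.8],0],[1,[0,-0.97,2.9],0],[1,[0,-0.97,2.96],0]]'
```

```text
clock: 27.7
ee_pos: [0.5264, -0.2529, 0.0529]
tool_rot: [-0.011, 1.0, 0.002, 0.001]
force: [-4.9, 18.2, 41.1]
finger_gap: 0.0109
grasp_force: 25.0
```

```bash
python3 -m inch '[[1,[0,0,-0.02],0],[1,[0,0,-0.04],0],[0.8,[0,0,-0.04],0],[0.6,[0,0,-0.04],0],[0.55,[0,0,-0.04],0],[0.55,[0,0,-0.04],0],[0.55,[0,0,-0.04],0],[0.55,[0,0,-0.5],0],[0.55,[0,0,-1.3],0],[0.55,[0,0,-2.3],0]]'
python3 -m inch '[[0.55,[0,0,-1],0],[0.55,[0,0,-2],0],[0.55,[0,0,-3],0],[0.55,[0,0.3,-3.5],0],[0.55,[0,0.5,-3.6],0],[0.55,[0,0.5,-3.6],0],[0.55,[0,0.5,-3.6],0],[0.55,[0,0.5,-3.6],0],[0.55,[0,0.5,-3.6],0],[0.55,[0,0.5,-3.6],0]]'
python3 - <<'E'
from h import *
np.set_printoptions(precision=4,suppress=True)
p=shot("wrist");cv2.imwrite("pics/w8.png",p["frame"]);a=shot("scene");t=shot("top")
q=[(c,env.place_of("handle",c)[:1]) for c in(p,t,a)];print([(r[0]["point"],r[0]["score"],atz(c,r[0]["point"],.07)) for c,r in q if r])
print(np.degrees(0))
i=np.hstack([cv2.resize(a["frame"][140:270,230:430],None,fx=2,fy=2,interpolation=3),cv2.resize(p["frame"],(400,260))]);cv2.imwrite("pics/f8.png",i)
E
```

```text
clock: 28.7
ee_pos: [0.5238, -0.2549, 0.1431]
tool_rot: [-0.01, 1.0, 0.0, -0.001]
force: [1.8, -0.2, 1.5]
finger_gap: 0.0422
grasp_force: 0.0
clock: 29.7
ee_pos: [0.5242, -0.2353, 0.2865]
tool_rot: [-0.01, 1.0, -0.0, -0.001]
force: [0.3, 0.1, -0.2]
finger_gap: 0.042
grasp_force: 0.0
[([299.8, 173.1], 0.87, array([ 0.5273, -0.2534,  0.07  ])), ([403.3, 175.9], 0.82, array([ 0.5264, -0.2549,  0.07  ])), ([383.7, 184.3], 0.96, array([ 0.5028, -0.2433,  0.07  ]))]
0.0
```

View pics/f8.png

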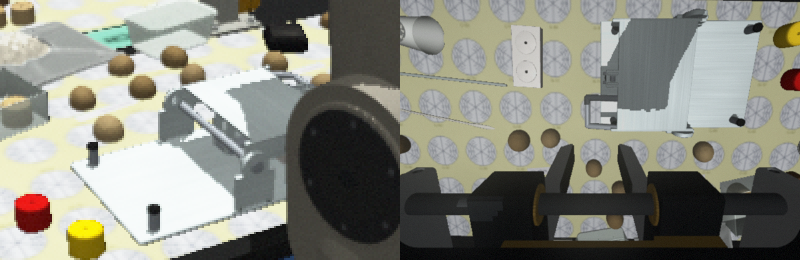

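The leaf lies flat on the right, with the handle at about (0.526, -0.254, 0.07) as predicted. No cake is loose, and the short tray at (527,57) is undisturbed. Handing in.

```bash
python3 -c "
from bench import env
print(env.close_job())"
```

```text
the job is handed in; nothing more can be done
None
```

The job is handed in, but no verdict came back: the long tray was laid on, strapped and bolted, the leaf lies down on the right with no loose cake in the last pictures, and the short tray looks untouched; the closed-in cakes can't be seen.

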